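Hang two measuring scoops on the slanted pegs of a rack

TASK

Put the two steel measuring scoops away on the wooden rack: hang the large scoop by its loop on the thick peg and the small scoop by its loop on the slim peg. The pegs slant upward, so slide each loop well down along its peg, let go and leave both scoops hanging still. Leave everything else on the worktop where it stands.

Things in the scene. Friction and masses are not known exactly. Their poses are not given: they have to be found in the camera images.
- rack: fixed pale wooden rack, left of the middle (mm): two feet (140 deep, 28 wide, 18 high), posts 300 apart with tops at 258, and in front of them a rail 328 long at heights 205 to 255; open below but for a thin stretcher at height 60. Origin: on the worktop midway between the posts; -x is its front, facing roughly the robot, y along the rail, z up. Place and yaw vary.
- slim_peg: the slimmer of two fixed wooden pegs, on small blocks on the rail's front (mm): 8 in diameter, tapering to 5 over its last 12, 65 long, slanting forward and up at 50 degrees above level. Origin: on its axis at the root, at height 230. z along the peg to the tip (z = 65); y level, along the rail; x slants up and back over the rail. Pegs about 150 apart; which is left or right varies.
- thick_peg: the thicker peg: 18 mm in diameter, tapering to 10 over its last 12; otherwise as the slim peg, the same length, slant, height and axes
- large_scoop: larger steel measuring scoop, about 0.09 kg (mm): bowl 68 across, 42 high, upright; level handle with a pale wooden grip (18 wide, 10 thick, its middle 37 above the bowl's underside) from 42 to 100 along x, then a wire loop in the handle's plane (hole 28, wire 5 thick). Origin: centre of the bowl's underside; x along the handle to the loop, z up. At first the handle points roughly away from the robot.
- small_scoop: smaller steel measuring scoop, about 0.055 kg (mm): bowl 50 across, 36 high; pale wooden grip 14 wide, 10 thick, its middle 31 above the underside, from 33 to 91 along x, then a wire loop (hole 16, wire 5 thick) that does not go over the thick peg. Origin, axes and start as for the large scoop; which scoop is left or right varies.
- large_scoop_eye (a point): centre of the hole in the large scoop's loop, at x = 124.5, z = 37 in the scoop's frame
- small_scoop_eye (a point): centre of the hole in the small scoop's loop, at x = 109.5, z = 31 in the scoop's frame
- flask: white flask with a black cap, 67 across, 174 high, behind the rack (mm); loose bystander; origin at the centre of its underside
- mug: white mug, 78 across the body, 97 high, at the front left (mm); loose bystander; origin at the centre of its underside
- salt: small seasoning jar with a pale cap, 47 across, 98 high, to the right of the rack, beyond the scoops (mm); loose bystander; origin at the centre of its underside
- tin: printed food tin, 57 across, 72 high, standing between the two scoops near the front edge (mm); loose bystander; origin at the centre of its underside
- steel_cup: small handleless steel cup, 45 across, 41 high, in front of the rack (mm); loose bystander; origin at the centre of its underside
- table_spoon: steel table spoon lying flat, 188 long, 38 wide, in front of the rack (mm); loose bystander; origin at the centre of its underside

How it is judged:
By the outcome, as a careful person would: the job done as asked, in the order asked, and still so for the second after the job is handed in, with the robot touching nothing.
It also fails if it takes over 70 s, if anything falls off the work surface, if the arm or the gripper's body presses on something with over 40 N, if the wrist force passes 120 N, or if a joint passes its speed limit or range.

ROBOT

A 7-joint arm with a two-finger parallel gripper is mounted at the origin on a cart in front of the work surface, level with it; the furniture and walls round the work are solid. World frame = base frame: x ahead of the robot, y to its left, z up, the work surface at z = 0. Lengths are in mm, angles in rad, forces in N, time in s.
With the tool pointing down it reaches from about 400 to 875 mm from the base axis. Payload 4.4 kg.
Tool frame: the origin (TCP) lies where the fingers leave the gripper's body, on its centre line; the fingertips stand 73 mm ahead of it and the grasp point (between the pads) lies 54 mm ahead of it; z points along the fingers, y is the line along which they close (so a half turn about z gives the same grasp; the last joint's range is limited). The gripper opens to 85 mm and grips with 20 to 120 N. Pads are 22 mm wide; open, the fingers measure 114 mm over their backs; the gripper's body (76 mm by 85 mm) begins 54 mm behind the grasp point. The pads swing forward as they close: fully open they stand 13 mm farther back than shut.
Start: joints at [1.095, 0.628, 0.038, 1.517, -0.027, 0.996, -0.02], TCP at [259.002, -596.183, 303.913] pointing down, gripper open.
Joint ranges: [-3.06, 3.06], [-0.37, 2.12], [-1.25, 1.32], [0.18, 2.47], [-1.1, 4.24], [0.23, 1.98], [-2.94, 2.94]. Speed limits (rad/s): [2.57, 2.57, 3.14, 3.14, 3.14, 3.14, 3.14].

INTERFACE

Orientations are given as [roll, pitch, yaw] about the fixed x, y, z axes, in that order (R = Rz(yaw) Ry(pitch) Rx(roll)).
In Python, from cell import ctrl gives the robot as it stands.
- The arm moves only by the tool send_rows, never from a script. Its argument "rows" is a list that holds one entry, the list of rows, each a list of 6 numbers: the shift along the tool's x, y, z in cm, then the turn, a rotation vector about the tool's x, y, z in rad. In form: [[[tx, ty, tz, wx, wy, wz], ...]]. A call has 1 to 10 rows; each row is the pose to reach, as a shift and turn from the pose commanded when the call began, along the tool's axes at that moment; what a row does not reach only later rows make up. A row lasts 1/10 s, in which the tool goes at most 50 mm and 8.59 degrees, less where a joint would pass 70% of its speed; a pose out of reach is approached as far as the arm can. A call with a gripper value outside its range is refused whole. "grip" is the closure in counts, from 0 (fully open) to 255 (shut), set as the call begins (left out, the last holds). The fingers move at their own pace and stop on an object; the grip force is fixed at half the most. Time passes only in rows, so rows that repeat a pose let the fingers close. It gives the time, the measured TCP pose, the force, the opening and the grip force at its end, in the units of the state.
- ctrl.read_state(): the state, without advancing time (a new reading comes with each control period).
- ctrl.get_image(name): name is "scene" or "side" or "wrist"; returns a dict with "pixels" (400x640x3 uint8, red, green, blue), "fx", "fy", "cx", "cy" (pixels), "extrinsics" (4x4, takes a point from camera to world coordinates); the wrist camera has in their place "mount" (4x4, takes a point from camera to tool coordinates, whose origin is the TCP and whose axes are the flange's). Camera axes: x right, y up, looking along -z (the intrinsics and any distortion apply to the point x, -y, -z); pixel columns grow to the right and rows downward; lengths in mm; the calibration is good to about 2 mm. A picture is of the moment at which its call begins: read the wrist's pose just before it. There is no depth.
- ctrl.finish_job(): hands the job in; it is judged then, once.
The state is a dict: "clock": time; "qpos": joint angles; "qd": joint speeds; "tau": joint torques, N m; "eef_pos": TCP position; "tool_rot": TCP orientation; "force": force on the tool from outside, world axes, zero at the start; "torque": the same for the moment, N m; "width": finger opening in mm; "gripper_force": force on a finger pad.
Only numpy, scipy, OpenCV 4.12 (cv2) and the standard library are available. Lean on these libraries where they do the work, as an engineer would, in place of code of your own. Each camera call takes 0.05 s, during which the arm holds its last target. There are 200 camera calls.

## Working session

There is one attempt and no reset: what is moved stays moved. The work goes in short steps, Python scripts to look and compute and a tool call to move; the robot and the scene stay as the last step left them, time stands still between calls to the robot, and variables do not carry over. Pictures are saved under pics/ and viewed, at most 10 in all, crops included, and the job is handed in when it is done.

Besides the shell and the picture viewer there is one more tool, called after ">>>" by a JSON object that holds its "op" and its "data". send_rows: Moves the arm, as the interface text tells. Its arguments: {"type":"object","properties":{"rows":{"type":"array","items":{"type":"array","items":{"type":"array","items":{"type":"number"}}}},"grip":{"type":"number"}},"required":["rows"]}

```bash
mkdir -p pics; ls; cat > h.py <<'E'
import numpy as np, cv2
from cell import ctrl
from scipy.spatial.transform import Rotation as R
np.set_printoptions(precision=3,suppress=True)
def save(im,n): cv2.imwrite('pics/'+n+'.png',cv2.cvtColor(im,cv2.COLOR_RGB2BGR))
def tool(s=None):
    s=s or ctrl.read_state(); T=np.eye(4); T[:3,:3]=R.from_euler('xyz',s['tool_rot']).as_matrix(); T[:3,3]=s['eef_pos']; return T
def grab(name):
    s=ctrl.read_state(); d=ctrl.get_image(name)
    E=np.array(d['extrinsics']) if 'extrinsics' in d else tool(s)@np.array(d['mount'])
    return d,E
def ray(d,E,u,v):
    dist=d.get('distortion'); 
    a=np.array([(u-d['cx'])/d['fx'],-(v-d['cy'])/d['fy'],-1.])
    return E[:3,3],E[:3,:3]@a
def onz(d,E,u,v,z):
    o,r=ray(d,E,u,v); return o+r*(z-o[2])/r[2]
def proj(d,E,p):
    q=np.linalg.inv(E)@np.append(p,1); return np.array([d['cx']+d['fx']*q[0]/-q[2], d['cy']-d['fy']*q[1]/-q[2]])
def tri(*rs):
    A=0;b=0
    for o,r in rs:
        r=r/np.linalg.norm(r);P=np.eye(3)-np.outer(r,r);A=A+P;b=b+P@o
    return np.linalg.solve(A,b)
E
python3 - <<'E'
from h import *
for n in ['scene','side','wrist']:
    d,E=grab(n); save(d['pixels'],n); print(n,{k:v for k,v in d.items() if k!='pixels'}); print(E)
import pickle
s=ctrl.read_state();print(s)
E
```

```text
pics
scene {'fx': 450.5148551517194, 'fy': 450.5148551517194, 'cx': 321.79428026244904, 'cy': 204.81057526399778, 'extrinsics': array([[ -0.857,   0.315,  -0.407,  94.348],
       [ -0.514,  -0.538,   0.668, 793.177],
       [ -0.008,   0.782,   0.623, 922.789],
       [  0.   ,   0.   ,   0.   ,   1.   ]])}
[[ -0.857   0.315  -0.407  94.348]
 [ -0.514  -0.538   0.668 793.177]
 [ -0.008   0.782   0.623 922.789]
 [  0.      0.      0.      1.   ]]
side {'fx': 476.9449452660126, 'fy': 476.9449452660126, 'cx': 316.42468768151707, 'cy': 195.6257410274041, 'extrinsics': array([[  -0.949,    0.15 ,   -0.279,  104.017],
       [  -0.316,   -0.402,    0.859, 1465.684],
       [   0.016,    0.903,    0.428,  875.148],
       [   0.   ,    0.   ,    0.   ,    1.   ]])}
[[  -0.949    0.15    -0.279  104.017]
 [  -0.316   -0.402    0.859 1465.684]
 [   0.016    0.903    0.428  875.148]
 [   0.       0.       0.       1.   ]]
wrist {'fx': 295.51183730296304, 'fy': 295.51183730296304, 'cx': 316.2887609590999, 'cy': 202.29222540910217, 'mount': array([[  0.001,   0.959,   0.282,  70.794],
       [  1.   ,  -0.   ,  -0.001,  -0.658],
       [ -0.001,   0.282,  -0.959, -69.746],
       [  0.   ,   0.   ,   0.   ,   1.   ]])}
[[   0.399    0.88     0.259  323.577]
 [  -0.917    0.383    0.111 -567.047]
 [  -0.001   -0.282    0.959  372.825]
 [   0.       0.       0.       1.   ]]
{'clock': 0.15, 'qpos': array([ 1.095,  0.629,  0.038,  1.518, -0.027,  0.996, -0.02 ]), 'qd': array([-0.001, -0.003,  0.   , -0.002, -0.001, -0.001, -0.   ]), 'tau': array([  0.001, -56.38 ,   1.227, -19.372,   0.012,   0.007,   0.   ]), 'eef_pos': array([ 258.844, -595.845,  303.201]), 'tool_rot': array([-3.14,  0.  ,  0.41]), 'force': array([ 0.596,  0.194, -0.044]), 'torque': array([ 0.002, -0.02 , -0.052]), 'gripper_force': 0.0, 'width': 84.99638294415229}
```

View images.

View pics/scene.png

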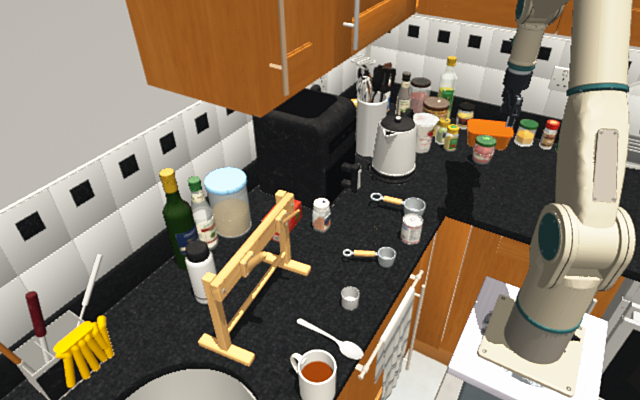

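View pics/side.png

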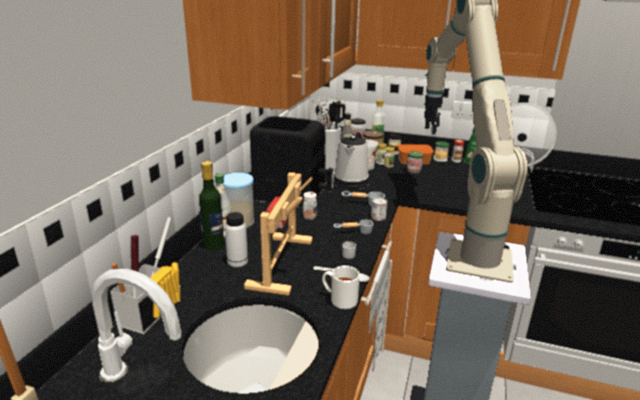

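```bash
python3 - <<'E'
from h import *
d,E=grab('scene')
for n,u,v,z in [('bowlA',413,206,42),('loopA',376,197,37),('bowlB',386,256,36),('loopB',347,253,31),('tin',412,222,72),('cup',350,291,41),('salt',321,203,98),('footNear',253,358,0),('footFar',306,271,0),('railfarTop',288,200,255),('railnear',218,283,255),('posttopfar',285,196,258),('posttopnear',211,281,258),('spoonbowl',350,351,0),('flask',196,245,174),('mug',317,365,97)]:
    print(n,onz(d,E,u,v,z))
big=cv2.resize(d['pixels'][180:380,180:460],None,fx=2.8,fy=2.8,interpolation=cv2.INTER_CUBIC); save(big,'crop1')
E
```

```text
bowlA [ 420.721 -290.124   42.   ]
loopA [ 542.646 -279.603   37.   ]
bowlB [403.568 -52.936  36.   ]
loopB [504.16  -13.158  31.   ]
tin [ 384.156 -182.547   72.   ]
cup [428.131 111.763  41.   ]
salt [639.11  -97.426  98.   ]
footNear [541.738 370.349   0.   ]
footFar [582.723  78.764   0.   ]
railfarTop [610.156 102.384 255.   ]
railnear [579.122 390.626 255.   ]
posttopfar [623.074  96.087 258.   ]
posttopnear [592.239 395.469 258.   ]
spoonbowl [358.028 240.035  -0.   ]
flask [764.382 276.506 174.   ]
mug [372.684 361.052  97.   ]
```

View pics/crop1.png

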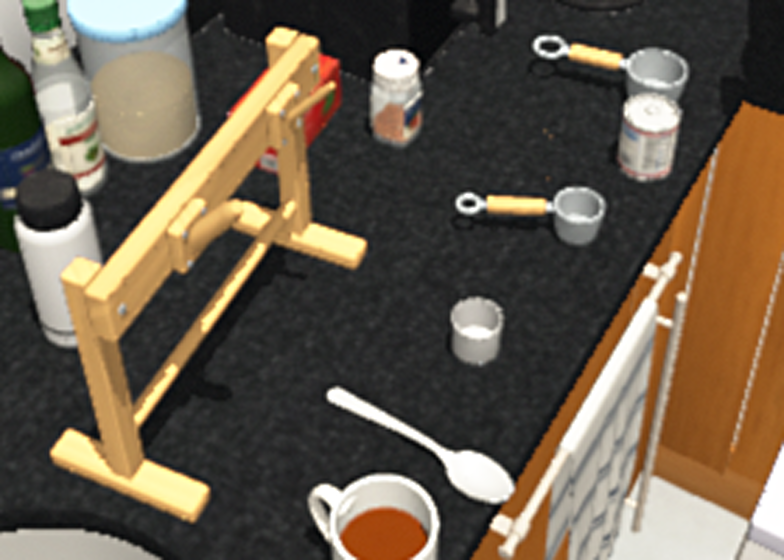

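The thick peg is on the near (left) block, tip at scene pixel (265,254). The slim peg is on the far block, tip at (299,210). The large scoop is the far one (bowl 413,206) and the small one is nearer (bowl 386,256). I'll move above the large scoop first.

```bash
cat >> h.py <<'E'
def Rd(yaw,tilt=0):   # tool x along yaw, z down; tilt raises x
    c,s=np.cos(yaw),np.sin(yaw); f=np.array([c,s,0]);u=np.array([0,0,1.])
    x=np.cos(tilt)*f+np.sin(tilt)*u; z=np.sin(tilt)*f-np.cos(tilt)*u
    return np.c_[x,np.cross(z,x),z]
def go(p,Rt,grasp=True):  # p = grasp-point target
    p=np.array(p,float)
    if grasp: p=p-54*Rt[:,2]
    T=tool(); t=T[:3,:3].T@(p-T[:3,3])/10; w=R.from_matrix(T[:3,:3].T@Rt).as_rotvec()
    print('row',np.r_[t,w].round(3).tolist(),'rows>=',max(np.linalg.norm(t)/5,np.linalg.norm(w)/.15).round(1))
E
python3 -c "
from h import *
go([486,-285,196],Rd(.086))"
```

```text
row [33.216, -19.466, 5.356, -0.001, 0.0, 0.324] rows>= 7.8
```

>>> {"op": "send_rows", "data": {"rows": [[[33.2,-19.5,5.4,0,0,0.324],[33.2,-19.5,5.4,0,0,0.324],[33.2,-19.5,5.4,0,0,0.324],[33.2,-19.5,5.4,0,0,0.324],[33.2,-19.5,5.4,0,0,0.324],[33.2,-19.5,5.4,0,0,0.324],[33.2,-19.5,5.4,0,0,0.324],[33.2,-19.5,5.4,0,0,0.324],[33.2,-19.5,5.4,0,0,0.324],[33.2,-19.5,5.4,0,0,0.324]]]}}

```text
clock: 1.2
eef_pos: [486.2, -284.2, 249.7]
tool_rot: [-3.141, 0.001, 0.088]
force: [-0.4, -0.8, 0.3]
width: 85.4
gripper_force: 0.0
```

```bash
python3 - <<'E'
from h import *
s=ctrl.read_state(); print(s['clock'],s['eef_pos'],s['tool_rot'],s['qd'])
d,E=grab('wrist'); im=d['pixels']; save(im,'w1')
hsv=cv2.cvtColor(im,cv2.COLOR_RGB2HSV)
m=cv2.inRange(hsv,(12,70,110),(30,255,255))
n,l,st,c=cv2.connectedComponentsWithStats(m)
for i in range(1,n):
    if st[i,4]>100:
        ys,xs=np.where(l==i); r=cv2.minAreaRect(np.c_[xs,ys].astype(np.float32)); print(st[i],c[i],r, onz(d,E,*c[i],42))
E
```

```text
1.2 [ 486.247 -284.154  249.657] [-3.141  0.001  0.088] [ 0.043 -0.009  0.039  0.     0.007  0.001  0.001]
[ 98   0  17  14 187] [105.781   5.77 ] ((106.0, 6.5), (13.0, 16.0), 90.0) [626.977 -98.454  42.   ]
[313 158  23  60 882] [323.563 182.32 ] ((324.0311279296875, 187.49806213378906), (58.261322021484375, 19.08775520324707), 86.42366790771484) [ 495.862 -290.102   42.   ]
[  44  163   51   57 1178] [ 68.956 190.544] ((69.15383911132812, 190.7307586669922), (65.1772689819336, 19.414505004882812), 56.30992889404297) [465.867 -45.651  42.   ]
[ 331  302   45   41 1501] [351.712 321.424] ((351.6646728515625, 323.3587951660156), (43.870391845703125, 39.882179260253906), 4.39870548248291) [ 341.546 -336.359   42.   ]
```

View pics/w1.png

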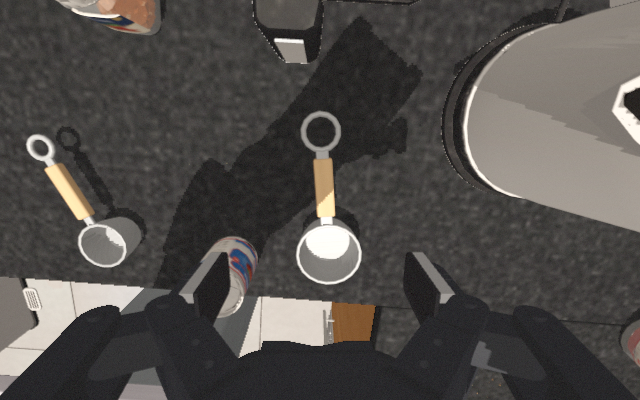

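Large scoop in the wrist view: loop centre (321,132), grip centre (324,187), bowl rim centre (329,251). Small scoop: loop (41,148), grip (69,191).

```bash
python3 - <<'E'
from h import *
d,E=grab('wrist')
for n,a,b,c,z in [('L',(321,132),(324,187.5),(329,251),(37,40,42)),('S',(41,148),(69,191),(103,243),(31,34,36))]:
    l,g,bw=[onz(d,E,*q,zz) for q,zz in zip((a,b,c),z)]; dx=l-bw; print(n,l,g,bw,'yaw',np.arctan2(dx[1],dx[0]),np.linalg.norm(dx[:2]))
    f=dx[:2]/np.linalg.norm(dx[:2])
    if n=='L':
        p=l[:2]-f*(124.5-62); go([*p,39],Rd(np.arctan2(*f[::-1]))); print(p)
E
```

```text
L [ 541.326 -285.251   37.   ] [ 489.397 -292.854   40.   ] [ 423.474 -304.157   42.   ] yaw 0.15906667751594722 119.35856148429585
row [-0.591, 0.8, 15.703, 0.001, 0.001, -0.075] rows>= 3.1
[ 479.615 -295.151]
S [502.79  -17.572  31.   ] [462.609 -40.597  34.   ] [409.532 -69.202  36.   ] yaw 0.5056276983785203 106.59601497252397
```

>>> {"op": "send_rows", "data": {"rows": [[[-0.6,0.8,3,0,0,-0.075],[-0.6,0.8,7,0,0,-0.075],[-0.6,0.8,11,0,0,-0.075],[-0.6,0.8,14,0,0,-0.075],[-0.6,0.8,15.7,0,0,-0.075],[-0.6,0.8,15.7,0,0,-0.075]]]}}

```text
clock: 1.9
eef_pos: [478.0, -294.7, 90.7]
tool_rot: [-3.139, 0.004, 0.157]
force: [0.2, -1.2, 1.0]
width: 85.2
gripper_force: 0.0
```

>>> {"op": "send_rows", "data": {"rows": [[[0,0,0,0,0,0],[0,0,0,0,0,0],[0,0,0,0,0,0],[0,0,0,0,0,0],[0,0,0,0,0,0],[0,0,0,0,0,0],[0,0,0,0,0,0],[0,0,0,0,0,0]]], "grip": 255}}

```text
clock: 2.7
eef_pos: [481.1, -293.7, 93.5]
tool_rot: [3.141, -0.001, 0.161]
force: [1.0, 0.3, 6.2]
width: 16.8
gripper_force: 59.3
```

>>> {"op": "send_rows", "data": {"rows": [[[0,0,-4,0,0,0],[0,0,-8,0,0,0],[0,0,-12,0,0,0],[0,0,-16,0,0,0],[0,0,-20,0,0,0],[0,0,-22,0,0,0],[0,0,-22,0,0,0]]]}}

```text
clock: 3.4
eef_pos: [481.7, -294.3, 315.8]
tool_rot: [3.138, -0.005, 0.161]
force: [0.9, 0.3, -0.4]
width: 16.8
gripper_force: 59.0
```

```bash
python3 - <<'E'
from h import *
s=ctrl.read_state(); print(s['clock'],s['eef_pos'],s['tool_rot'],s['width'],s['gripper_force'])
d,E=grab('wrist'); im=d['pixels']; save(im,'w2')
# viewing pose for rack: 
go([470,250,300],Rd(.1,.7))
E
```

```text
3.4 [ 481.656 -294.275  315.812] [ 3.138 -0.005  0.161] 16.770409169205582 59.020981192588806
row [4.178, -54.04, -2.821, -0.02, 0.698, 0.059] rows>= 10.9
```

View pics/w2.png

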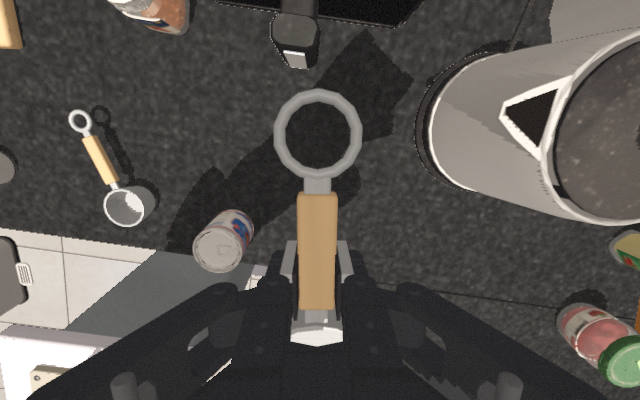

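Held squarely: loop centre at (318,133), grip along column 317. Now to view the pegs.

```bash
python3 -c "
from h import *
go([440,250,300],Rd(.1,.7))"
```

```text
row [1.216, -54.521, -2.826, -0.02, 0.698, 0.059] rows>= 10.9
```

>>> {"op": "send_rows", "data": {"rows": [[[0.2,-5,-2.8,0,0,0],[0.3,-10,-2.8,0,0.1,0],[0.4,-15,-2.8,0,0.2,0],[0.5,-20,-2.8,0,0.3,0],[0.7,-25,-2.8,0,0.4,0],[0.9,-30,-2.8,0,0.5,0.03],[1.0,-35,-2.8,0,0.6,0.05],[1.2,-40,-2.8,-0.02,0.7,0.06],[1.2,-45,-2.8,-0.02,0.7,0.06],[1.2,-50,-2.8,-0.02,0.7,0.06]]]}}

```text
clock: 4.45
eef_pos: [444.4, 15.8, 345.8]
tool_rot: [-3.136, -0.494, 0.137]
force: [-0.2, 0.0, -1.2]
width: 16.1
gripper_force: 59.1
```

```bash
python3 -c "
from h import *
go([440,250,300],Rd(.1,.7))"
```

```text
row [-0.837, -23.386, 0.199, -0.027, 0.206, 0.03] rows>= 4.7
```

>>> {"op": "send_rows", "data": {"rows": [[[-0.8,-23.4,0.2,-0.027,0.206,0.03],[-0.8,-23.4,0.2,-0.027,0.206,0.03],[-0.8,-23.4,0.2,-0.027,0.206,0.03],[-0.8,-23.4,0.2,-0.027,0.206,0.03],[-0.8,-23.4,0.2,-0.027,0.206,0.03],[-0.8,-23.4,0.2,-0.027,0.206,0.03],[-0.8,-23.4,0.2,-0.027,0.206,0.03],[-0.8,-23.4,0.2,-0.027,0.206,0.03],[-0.8,-23.4,0.2,-0.027,0.206,0.03]]]}}

```text
clock: 5.35
eef_pos: [424.8, 266.1, 352.1]
tool_rot: [3.123, -0.644, 0.11]
force: [1.1, -0.6, -1.2]
width: 16.7
gripper_force: 59.4
```

```bash
python3 - <<'E'
from h import *
s=ctrl.read_state(); print(s['clock'],s['eef_pos'],s['tool_rot'],s['width'],s['gripper_force'],s['qpos'],s['qd'])
d,E=grab('wrist'); im=d['pixels']; save(im,'w3'); np.savez('w3.npz',E=E,pix=im)
E
```

```text
5.35 [424.809 266.071 352.123] [ 3.123 -0.644  0.11 ] 16.709457287783586 59.4090861082077 [-1.735  0.538  1.32   2.279 -1.099  0.234 -1.058] [ 0.054 -0.056  0.056 -0.016  0.003 -0.036  0.033]
```

View pics/w3.png

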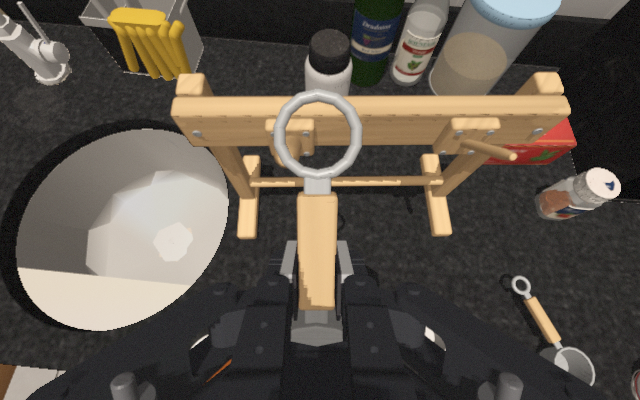

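The slim peg's tip shows at (514,155) and its block at (473,130). The thick peg, at about (285,143), is hidden behind the held loop. The arm is against the limits of joints 3 and 6, so I'll use a smaller tilt, which the loop clearance allows, and shift to expose the thick peg.

```bash
python3 -c "
from h import *
go([440,205,300],Rd(.1,.45))"
```

```text
row [-1.602, 6.042, -0.485, 0.014, -0.197, 0.003] rows>= 1.3
```

>>> {"op": "send_rows", "data": {"rows": [[[-0.8,3,-0.3,0.01,-0.1,0],[-1.6,6,-0.5,0.014,-0.2,0],[-1.6,6,-0.5,0.014,-0.2,0],[-1.6,6,-0.5,0.014,-0.2,0],[-1.6,6,-0.5,0.014,-0.2,0],[-1.6,6,-0.5,0.014,-0.2,0],[-1.6,6,-0.5,0.014,-0.2,0]]]}}

```text
clock: 6.1
eef_pos: [417.5, 203.6, 349.8]
tool_rot: [-3.138, -0.448, 0.101]
force: [0.5, 0.7, -0.4]
width: 16.6
gripper_force: 59.4
```

```bash
python3 - <<'E'
from h import *
s=ctrl.read_state(); print(s['clock'],s['eef_pos'],s['tool_rot'],s['qpos'],s['qd'])
d,E=grab('wrist'); im=d['pixels']; np.savez('w4.npz',E=E,pix=im)
save(cv2.resize(im[60:260,150:590],None,fx=1.8,fy=1.8,interpolation=cv2.INTER_CUBIC),'w4')
E
```

```text
6.1 [417.481 203.649 349.761] [-3.138 -0.448  0.101] [-1.582  0.416  1.294  2.257 -0.745  0.408 -1.233] [-0.001 -0.001  0.001 -0.002  0.003  0.001 -0.   ]
```

View pics/w4.png

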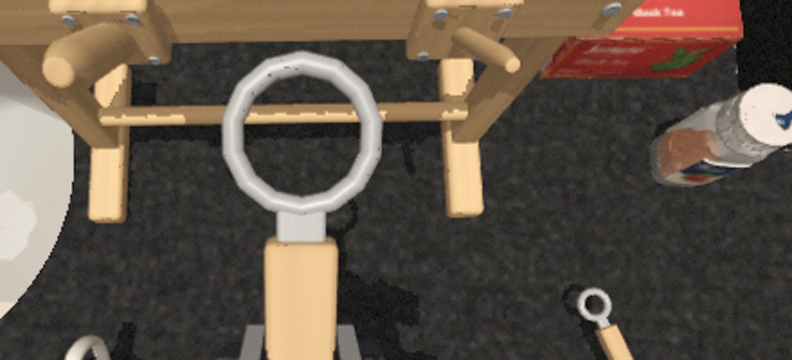

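The view shows the thick peg's tip face at original pixel (182,99), the slim peg's tip at (434,96), and the held loop's eye at (318,134).

```bash
python3 - <<'E'
from h import *
d=ctrl.get_image('wrist'); a=np.load('w4.npz')['E']; b=np.load('w3.npz')['E']
sd,sE=grab('scene')
zt=230+65*np.sin(np.radians(50))
th=ray(d,a,182.2,98.9); sl=ray(d,a,434.4,96.1); sl3=ray(d,b,515,156)
print('plane',onz(d,a,182.2,98.9,zt),onz(d,a,434.4,96.1,zt),onz(d,b,515,156,zt),onz(sd,sE,265,254.3,zt),onz(sd,sE,298.9,210.4,zt))
print('tri',tri(th,ray(sd,sE,265,254.3)),tri(sl,ray(sd,sE,298.9,210.4)),tri(sl,sl3,ray(sd,sE,298.9,210.4)))
# feet front-corner edges, stretcher for yaw: foot fronts in w4
c=lambda x,y:(150+x/1.8,60+y/1.8)
f1=onz(d,a,*c(107,220),9);f2=onz(d,a,*c(465,214),9); e=f2-f1; print('feet',f1,f2,'yaw',np.arctan2(e[0],-e[1]), np.linalg.norm(e))
T=tool(); M=np.array(d['mount']); o,r=ray(d,M,317.8,133.9); 
print('eye tool', o+r*(54-o[2])/r[2])
E
```

```text
plane [531.331 296.332 279.793] [548.318 146.695 279.793] [549.423 144.863 279.793] [530.416 298.906 279.793] [548.18  147.186 279.793]
tri [532.046 297.32  277.809] [548.744 146.416 279.034] [548.58  146.299 279.895]
feet [535.476 379.09    9.   ] [571.156  81.006   9.   ] yaw 0.11913216076168862 300.21173911586624
eye tool [63.427  0.327 54.   ]
```

```bash
cat >> h.py <<'E'
YAW=.117
TIP={'L':np.array([531.5,297.3,279.8]),'S':np.array([548.5,146.5,279.8])}
PEG=-Rd(YAW,np.radians(40))[:,2]
EYE={'L':np.array([63.4,.3,54]),'S':np.array([53,0,54.])}
def ins(k,s,tilt,off=(0,0,0)):
    Rt=Rd(YAW,tilt); e=TIP[k]+(s-65)*PEG+np.array(off); go(e-Rt@EYE[k],Rt,False)
E
python3 -c "
from h import *
print(PEG);ins('L',95,.45)"
```

```text
[-0.638 -0.075  0.766]
row [0.932, -8.046, 3.368, 0.004, 0.002, -0.015] rows>= 1.8
```

>>> {"op": "send_rows", "data": {"rows": [[[0,-4,0,0,0,0],[0,-8,0,0,0,-0.015],[0.9,-8,3.4,0,0,-0.015],[0.9,-8,3.4,0,0,-0.015],[0.9,-8,3.4,0,0,-0.015],[0.9,-8,3.4,0,0,-0.015],[0.9,-8,3.4,0,0,-0.015]]]}}

```text
clock: 6.95
eef_pos: [432.6, 284.3, 324.3]
tool_rot: [3.139, -0.449, 0.114]
force: [-0.2, -0.9, -1.4]
width: 16.7
gripper_force: 59.3
```

```bash
python3 - <<'E'
from h import *
s=ctrl.read_state(); print(s['clock'],s['eef_pos'],s['tool_rot'],s['qpos'],s['qd'])
ins('L',95,.45); ins('L',50,.45); ins('L',33,.45)
d,E=grab('wrist'); im=d['pixels'].copy()
print('tip',proj(d,E,TIP['L']),'eye',proj(d,E,(tool()@np.append(EYE['L'],1))[:3]))
save(cv2.resize(im[60:260,200:440],None,fx=2.5,fy=2.5,interpolation=cv2.INTER_CUBIC),'w5')
E
```

```text
6.95 [432.565 284.325 324.344] [ 3.139 -0.449  0.114] [-1.554  0.542  1.152  2.16  -0.799  0.419 -1.338] [ 0.    -0.001 -0.008 -0.002 -0.004 -0.002  0.003]
row [-0.031, -0.164, 0.042, 0.004, 0.001, -0.003] rows>= 0.0
row [1.078, -0.183, 4.403, 0.004, 0.001, -0.003] rows>= 0.9
row [1.497, -0.19, 6.051, 0.004, 0.001, -0.003] rows>= 1.2
tip [313.204 115.802] eye [317.178 134.204]
```

View pics/w5.png

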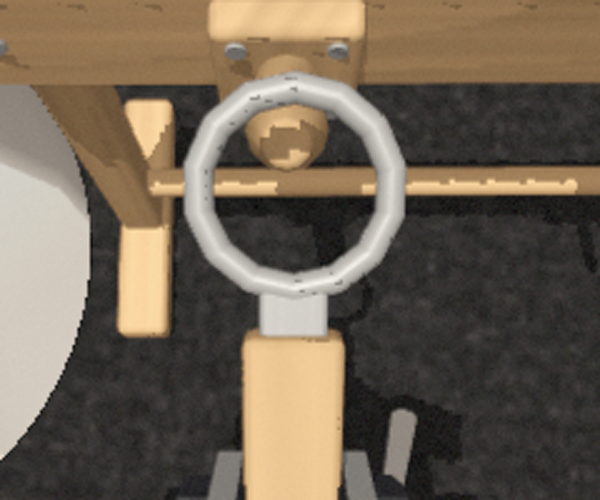

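The peg tip sits at about (314,119), within 2 mm of the prediction, so I'm inserting.

>>> {"op": "send_rows", "data": {"rows": [[[0.2,-0.18,1,0,0,0],[0.4,-0.18,2,0,0,0],[0.6,-0.18,3,0,0,0],[0.95,-0.18,4.4,0,0,0],[0.95,-0.18,4.4,0,0,0],[0.95,-0.18,4.4,0,0,0]]]}}

```text
clock: 7.6
eef_pos: [459.7, 289.5, 288.4]
tool_rot: [3.139, -0.448, 0.115]
force: [-0.2, -0.2, -0.7]
width: 16.6
gripper_force: 59.3
```

```bash
python3 - <<'E'
from h import *
s=ctrl.read_state(); print(s['clock'],s['force'],s['torque'],s['qpos'])
ins('L',50,.45); ins('L',33,.45);ins('L',33,.6)
d,E=grab('wrist'); im=d['pixels'].copy()
save(cv2.resize(im[60:260,200:440],None,fx=2.5,fy=2.5,interpolation=cv2.INTER_CUBIC),'w6')
E
```

```text
7.6 [-0.164 -0.237 -0.736] [-0.016  0.521 -0.009] [-1.392  0.58   0.972  2.145 -0.895  0.338 -1.252]
row [0.159, 0.029, -0.025, 0.004, 0.002, -0.002] rows>= 0.0
row [0.579, 0.022, 1.622, 0.004, 0.002, -0.002] rows>= 0.3
row [-0.155, 0.02, 2.632, 0.004, 0.152, -0.002] rows>= 1.0
```

View pics/w6.png

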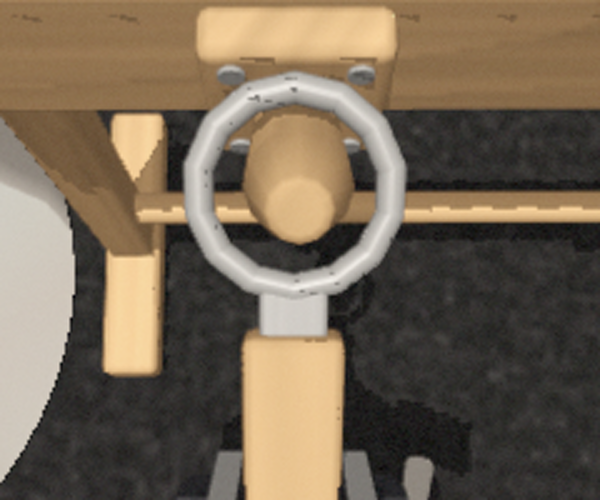

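The peg tip is centred inside the loop, with no contact force. I'm sliding further.

>>> {"op": "send_rows", "data": {"rows": [[[0.2,0.02,0.6,0,0,0],[0.4,0.02,1.1,0,0,0],[0.55,0.02,1.6,0,0,0],[0.55,0.02,1.6,0,0,0],[0.55,0.02,1.6,0,0,0]]]}}

```text
clock: 8.15
eef_pos: [471.6, 290.8, 275.8]
tool_rot: [3.138, -0.448, 0.115]
force: [0.2, 0.2, -0.8]
width: 16.3
gripper_force: 59.4
```

>>> {"op": "send_rows", "data": {"rows": [[[0.1,0,0.4,0,0,0],[0.2,0,0.8,0,0,0],[0.2,0,0.8,0,0,0],[0.2,0,0.8,0,0,0]]]}}

```text
clock: 8.55
eef_pos: [476.7, 291.6, 269.6]
tool_rot: [3.139, -0.448, 0.116]
force: [-1.4, 0.9, 0.8]
width: 16.8
gripper_force: 59.8
```

>>> {"op": "send_rows", "data": {"rows": [[[0,0,0,0,0,0],[0,0,0,0,0,0],[0,0,0,0,0,0],[0,0,0,0,0,0],[0,0,0,0,0,0],[0,0,0,0,0,0]]], "grip": 145}}

```text
clock: 9.15
eef_pos: [476.8, 291.6, 269.7]
tool_rot: [3.138, -0.448, 0.116]
force: [0.1, -0.7, -0.5]
width: 36.7
gripper_force: 0.0
```

>>> {"op": "send_rows", "data": {"rows": [[[0,0,-1,0,0,0],[0,0,-3,0,0,0],[-1,0,-6,0,0,0],[-2,0,-10,0,0,0],[-2,0,-10,0,0,0],[-2,0,-10,0,0,0],[-2,0,-10,0,0,0]]]}}

```text
clock: 9.85
eef_pos: [416.1, 284.8, 350.5]
tool_rot: [3.138, -0.448, 0.115]
force: [0.1, 0.8, -0.3]
width: 36.5
gripper_force: 0.0
```

```bash
python3 - <<'E'
from h import *
s=ctrl.read_state(); print(s['clock'],s['eef_pos'],s['force'],s['qpos'])
d,E=grab('wrist'); im=d['pixels'].copy(); sd,sE=grab('scene')
a=cv2.resize(im[0:260,120:520],(600,390),interpolation=cv2.INTER_CUBIC)
u,v=proj(sd,sE,[560,300,190]).astype(int); b=sd['pixels'][v-50:v+50,u-60:u+60]; 
save(a,'w7a');save(b,'w7b')
go([440,205,300],Rd(.117,0))
go([462.6-0,-40.6,196],Rd(.5))
# grip positions of small scoop from earlier
hsv=cv2.cvtColor(im,cv2.COLOR_RGB2HSV)
# steel ring check: gray bright low-sat pixels in scene below thick peg
g=cv2.inRange(cv2.cvtColor(sd['pixels'],cv2.COLOR_RGB2HSV),(0,0,110),(180,45,255))
n,l,st,c=cv2.connectedComponentsWithStats(g[v-60:v+90,u-70:u+70])
for i in range(1,n):
    if st[i,4]>40: print(st[i]+[u-70,v-60,0,0,0],c[i]+[u-70,v-60])
print(proj(sd,sE,[573,302,230]),proj(sd,sE,[560,301,110]))
E
```

```text
9.85 [416.075 284.791 350.499] [ 0.094  0.76  -0.28 ] [-1.671  0.527  1.282  2.151 -0.729  0.491 -1.403]
row [1.453, 8.115, 0.329, 0.004, -0.447, -0.004] rows>= 3.0
row [-3.538, 32.739, 9.561, 0.09, -0.441, -0.38] rows>= 6.9
[194 219  20  23 255] [203.792 228.145]
[216 220  36  18  73] [235.219 232.589]
[207 238  11  11  54] [212.444 244.093]
[304 244  14  18 116] [310.716 253.06 ]
[187 251  29  53 703] [199.916 275.704]
[246 255  10  19  73] [249.89  265.192]
[243 289  31  30 693] [258.577 302.952]
[297 318  30  18 126] [309.754 325.825]
[290 349  37  20 461] [307.725 357.521]
[249.955 264.732] [260.423 303.461]
```

The large scoop hangs: its loop sits at scene pixel (250,265), where the peg root projects to (250,265), and its bowl is below at (259,303). Next, above the small scoop.

>>> {"op": "send_rows", "data": {"rows": [[[-1,5,0,0,-0.1,-0.05],[-2,10,1,0.02,-0.2,-0.15],[-3.5,15,3,0.05,-0.3,-0.25],[-3.5,20,5,0.09,-0.44,-0.38],[-3.5,25,7,0.09,-0.44,-0.38],[-3.5,30,9,0.09,-0.44,-0.38],[-3.5,32.7,9.6,0.09,-0.44,-0.38],[-3.5,32.7,9.6,0.09,-0.44,-0.38],[-3.5,32.7,9.6,0.09,-0.44,-0.38],[-3.5,32.7,9.6,0.09,-0.44,-0.38]]], "grip": 0}}

```text
clock: 10.95
eef_pos: [462.8, -40.1, 249.8]
tool_rot: [-3.14, -0.001, 0.498]
force: [1.0, -0.0, 0.4]
width: 85.5
gripper_force: 0.0
```

```bash
cat > small.py <<'E'
from h import *
s=ctrl.read_state(); print(s['clock'],s['eef_pos'],s['tool_rot'],s['qpos'],s['qd'])
d,E=grab('wrist'); im=d['pixels'].copy(); hsv=cv2.cvtColor(im,cv2.COLOR_RGB2HSV)
m=cv2.inRange(hsv,(12,70,110),(30,255,255))
n,l,st,c=cv2.connectedComponentsWithStats(m)
for i in range(1,n):
    if st[i,4]>400:
        ys,xs=np.where(l==i); p=np.array([onz(d,E,x,y,36)[:2] for x,y in zip(xs,ys)],np.float32)
        print(st[i],c[i].round(1),cv2.minAreaRect(p))
g=cv2.inRange(hsv,(0,0,95),(180,50,255)); cn,h=cv2.findContours(g,cv2.RETR_CCOMP,cv2.CHAIN_APPROX_NONE)
for k,q in zip(cn,h[0]):
    A=cv2.contourArea(k)
    if q[3]>=0 and 80<A<2000:
        mm=cv2.moments(k); u,v=mm['m10']/A,mm['m01']/A; print('hole',A,(u,v),onz(d,E,u,v,31))
E
python3 small.py
```

```text
10.95 [462.837 -40.074 249.812] [-3.14  -0.001  0.498] [-0.507  0.573  0.796  2.091 -0.624  0.729 -0.376] [-0.054 -0.013 -0.001  0.006  0.     0.005 -0.003]
[243   0  40  31 681] [261.8  13.7] ((577.857177734375, 76.14523315429688), (25.662851333618164, 28.197465896606445), 7.180294513702393)
[306 160  16  58 828] [313.3 188.7] ((462.10430908203125, -36.16374969482422), (58.07175064086914, 14.394253730773926), 27.473798751831055)
[ 306  302   91   56 2047] [348.8 328.8] ((328.8908996582031, -163.99404907226562), (108.00630950927734, 56.24208450317383), 89.05513763427734)
hole 117.0 (241.85897435897436, 339.94586894586894) [260.148 -49.753  31.   ]
hole 235.0 (314.5, 140.64397163120566) [503.775 -14.862  31.   ]
hole 255.5 (527.4240052185257, 40.78408349641226) [ 668.766 -137.789   31.   ]
```

```bash
python3 -c "
from h import *
go([456.8,-38.9,32],Rd(.477))"
```

```text
row [-0.561, -0.272, 16.399, -0.002, -0.002, 0.024] rows>= 3.3
```

>>> {"op": "send_rows", "data": {"rows": [[[-0.6,-0.3,3,0,0,0.024],[-0.6,-0.3,7,0,0,0.024],[-0.6,-0.3,11,0,0,0.024],[-0.6,-0.3,14,0,0,0.024],[-0.6,-0.3,16.4,0,0,0.024],[-0.6,-0.3,16.4,0,0,0.024],[-0.6,-0.3,16.4,0,0,0.024]]]}}

```text
clock: 11.7
eef_pos: [456.7, -38.4, 86.7]
tool_rot: [-3.141, -0.002, 0.479]
force: [0.4, -1.1, 0.1]
width: 85.1
gripper_force: 0.0
```

>>> {"op": "send_rows", "data": {"rows": [[[0,0,0,0,0,0],[0,0,0,0,0,0],[0,0,0,0,0,0],[0,0,0,0,0,0],[0,0,0,0,0,0],[0,0,0,0,0,0],[0,0,0,0,0,0],[0,0,0,0,0,0]]], "grip": 255}}

```text
clock: 12.5
eef_pos: [457.0, -39.2, 86.5]
tool_rot: [-3.142, -0.003, 0.478]
force: [0.0, 1.0, 3.9]
width: 12.6
gripper_force: 58.6
```

>>> {"op": "send_rows", "data": {"rows": [[[0,0,-4,0,0,0],[0,0,-8,0,0,0],[0,0,-12,0,0,0],[0,0,-16,0,0,0],[0,0,-20,0,0,0],[0,0,-25,0,0,0],[0,0,-28,0,0,0],[0,0,-28,0,0,0]]]}}

```text
clock: 13.3
eef_pos: [457.7, -40.3, 369.5]
tool_rot: [3.139, -0.009, 0.478]
force: [-0.7, -0.9, -0.6]
width: 12.6
gripper_force: 58.9
```

```bash
cat > eye.py <<'E'
from h import *
s=ctrl.read_state(); print(s['clock'],s['eef_pos'],s['width'],s['gripper_force'],s['qpos'])
d,E=grab('wrist'); im=d['pixels']; M=np.array(d['mount']); np.savez('eye.npz',pix=im,E=E)
hsv=cv2.cvtColor(im,cv2.COLOR_RGB2HSV)
g=cv2.inRange(hsv,(0,0,95),(180,50,255)); cn,h=cv2.findContours(g,cv2.RETR_CCOMP,cv2.CHAIN_APPROX_NONE)
for k,q in zip(cn,h[0]):
    x,y,w,hh=cv2.boundingRect(k)
    if q[3]>=0 and w>20 and 280<x+w/2<350 and y<220:
        A=cv2.contourArea(k); mm=cv2.moments(k); u,v=mm['m10']/A,mm['m01']/A
        o,r=ray(d,M,u,v); print('hole',A,(w,hh),(u,v),'tool',o+r*(54-o[2])/r[2])
m=cv2.inRange(hsv,(12,70,110),(30,255,255)); n,l,st,c=cv2.connectedComponentsWithStats(m)
for i in range(1,n):
    if st[i,4]>500: print('wood',st[i],c[i])
E
python3 eye.py; python3 -c "
from h import *
ins('S',115,.45)"
```

```text
13.3 [457.714 -40.348 369.533] 12.573752432151066 58.85627210140228 [-0.688  0.413  1.012  1.956 -0.424  0.991 -0.57 ]
hole 1120.0 (39, 39) (315.96294642857146, 160.2327380952381) tool [52.849 -0.781 54.   ]
wood [263   0  38  55 659] [281.199  24.747]
wood [ 301  201   32  118 3380] [316.26 258.74]
row [7.039, -15.943, 2.4, -0.082, 0.44, 0.355] rows>= 3.8
```

```bash
sed -i "s/'S':np.array(\[53,0,54.\])/'S':np.array([52.6,-.8,55.5])/" h.py; python3 -c "
from h import *
ins('S',100,.47)"
```

```text
row [7.83, -15.557, 3.544, -0.085, 0.46, 0.354] rows>= 3.9
```

>>> {"op": "send_rows", "data": {"rows": [[[1,-4,0,-0.02,0.11,0.09],[3,-8,0,-0.04,0.23,0.18],[5,-12,1,-0.06,0.34,0.27],[7,-15.5,2,-0.085,0.46,0.354],[7.8,-15.6,3.5,-0.085,0.46,0.354],[7.8,-15.6,3.5,-0.085,0.46,0.354],[7.8,-15.6,3.5,-0.085,0.46,0.354],[7.8,-15.6,3.5,-0.085,0.46,0.354],[7.8,-15.6,3.5,-0.085,0.46,0.354]]]}}

```text
clock: 14.25
eef_pos: [454.6, 132.5, 332.1]
tool_rot: [3.141, -0.468, 0.112]
force: [0.8, -0.1, 0.0]
width: 12.3
gripper_force: 58.9
```

```bash
python3 eye.py; python3 - <<'E'
from h import *
ins('S',100,.47); ins('S',72,.47)
f=np.load('eye.npz'); im=f['pix']; E=f['E']; d=ctrl.get_image('wrist')
print('tip',proj(d,E,TIP['S']),'root',proj(d,E,TIP['S']-65*PEG),'eye',proj(d,E,(tool()@np.append(EYE['S'],1))[:3]))
save(cv2.resize(im[90:240,220:420],None,fx=4,fy=4,interpolation=cv2.INTER_CUBIC),'w8')
E
```

```text
14.25 [454.644 132.461 332.069] 12.30790082318061 58.88827621936798 [-1.172  0.326  0.976  2.292 -0.8    0.267 -1.008]
hole 1111.0 (39, 39) (315.8987398739874, 160.17926792679268) tool [52.639 -0.464 54.   ]
wood [ 32   0  63  22 915] [65.525  8.706]
wood [    0     0   451   203 34499] [222.694  86.952]
wood [ 184  138  112   11 1061] [242.728 142.697]
wood [ 300  201   33  118 3342] [316.112 258.799]
wood [ 88 308  36  45 752] [104.778 329.553]
row [0.045, -0.177, -0.004, 0.002, 0.002, -0.004] rows>= 0.0
row [0.684, -0.185, 2.722, 0.002, 0.002, -0.004] rows>= 0.6
tip [310.234 134.522] root [311.539 108.   ] eye [312.948 160.194]
```

View pics/w8.png

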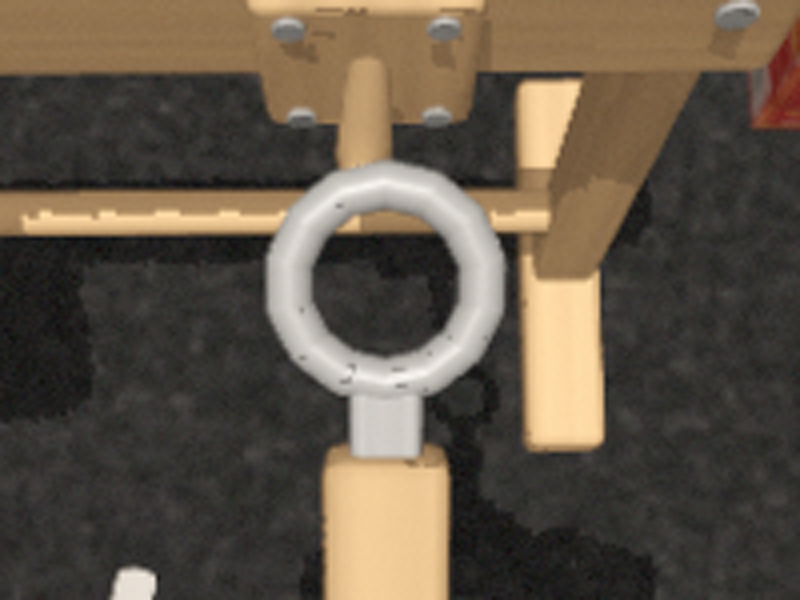

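The slim peg (crop column about 365, original u≈311) lies slightly left of the loop eye (u≈316), so I need about -3 mm in tool y. I'll approach to just short of the tip and measure the wood visible inside the hole.

>>> {"op": "send_rows", "data": {"rows": [[[0.2,-0.3,0.9,0,0,0],[0.45,-0.3,1.8,0,0,0],[0.65,-0.3,2.6,0,0,0],[0.65,-0.3,2.6,0,0,0],[0.65,-0.3,2.6,0,0,0]]]}}

```text
clock: 14.85
eef_pos: [471.0, 139.1, 311.4]
tool_rot: [3.141, -0.467, 0.115]
force: [0.8, 0.1, -0.1]
width: 13.0
gripper_force: 58.9
```

```bash
cat > hole.py <<'E'
from h import *
s=ctrl.read_state(); print(s['clock'],s['force'],s['qpos'])
d,E=grab('wrist'); im=d['pixels']; hsv=cv2.cvtColor(im,cv2.COLOR_RGB2HSV)
print('tip',proj(d,E,TIP['S']))
sub=hsv[125:205:2,275:360:2]
for r,y in zip(sub,range(125,205,2)):
    print(y,''.join('W' if (p[1]>75 and p[2]>70 and 8<p[0]<32) else ('#' if p[2]>95 and p[1]<60 else '.') for p in r))
ins('S',50,.47)
E
python3 hole.py
```

```text
14.85 [ 0.833  0.101 -0.103] [-1.067  0.381  0.87   2.281 -0.999  0.243 -0.822]
tip [320.444 151.287]
125 ........WWWWW.WWWWWWWWWWWWWWWWW.WWWWW...WWW
127 ........WWW####WWWWWWWWWWWWWWW####WW....WWW
129 .........WW#...WWWWWWWWWWWWWWW####W.....WWW
131 .................#######.WW.............WWW
133 ..............##############............WWW
135 ............##################..........WWW
137 ...........####################.........WWW
139 ..........######################........WWW
141 .........########################.......WWW
143 WWWWWWWW##########.WWWW###########WWWWWWWWW
145 WWWWWWWW########WWWWWWWWWW########WWWWWWWWW
147 WWWWWWW.#######WWWWWWWWWWWW#######.WWWWWWWW
149 WWWWWWW#######WWWWWWWWWWWWWW#######WWWWWWWW
151 WWWWWWW######WWWWWWWWWWWWWWWW######WWWWWWWW
153 WWWWWW#######WWWWWWWWWWWWWWWW#######WWWWWWW
155 W....W######.........WWWW.....######....WWW
157 ......######..................######....WWW
159 ......######..................######....WWW
161 ......######..................######....WWW
163 ......######..................######....WWW
165 ......######..................####
[... 280 characters left out ...]
#######.......WWW
179 .........########################.......WWW
181 ..........######################........WWW
183 ...........####################.........WWW
185 .............################...........WWW
187 ..............##############............WWW
189 ................##########...............WW
191 ................##########...............WW
193 ................##########...............WW
195 ................##########...............WW
197 ................##########...............WW
199 ................##########...............WW
201 ..............WW##########WW.............WW
203 .............WWW.########WWWW............WW
row [0.597, 0.271, 2.267, 0.001, 0.003, -0.001] rows>= 0.5
```

The tip is in view at about (320,151), which agrees with the prediction, and the hole centre is at (316,160). I need +2 mm in tool y. I'll go 3 mm past the tip and check again.

>>> {"op": "send_rows", "data": {"rows": [[[0.1,0.2,0,0,0,0],[0.2,0.2,0.5,0,0,0],[0.32,0.2,1.1,0,0,0],[0.32,0.2,1.1,0,0,0],[0.32,0.2,1.1,0,0,0]]]}}

```text
clock: 15.4
eef_pos: [478.8, 138.6, 303.0]
tool_rot: [3.141, -0.467, 0.117]
force: [0.5, -0.2, -1.3]
width: 12.6
gripper_force: 58.9
```

```bash
python3 hole.py
```

```text
15.4 [ 0.461 -0.244 -1.338] [-1.021  0.403  0.832  2.275 -1.091  0.238 -0.727]
tip [317.754 161.848]
125 ......WWWWWWWWWWWWWWWWWWWWWWWWWWWWWWW...WWW
127 ......WWWWWWWWWWWWWWWWWWWWWWWWWWWWWWW...WWW
129 ......WWWWWWWWWWWWWWWWWWWWWWWWWWWWWWW...WWW
131 .......WWW.#.WWWW#######.WWWWW.#.WWW....WWW
133 .......WWW##################W#####WW....WWW
135 .........W.######################.......WWW
137 ...........####################.........WWW
139 ..........######################........WWW
141 .........########################.......WWW
143 ........##########.WWWW###########......WWW
145 ........########.WWWWWWWWW########......WWW
147 WWWWWWW########WWWWWWWWWWWW########WWWWWWWW
149 WWWWWWW#######WWWWWWWWWWWWWW#######WWWWWWWW
151 WWWWWWW######WWWWWWWWWWWWWWWW######WWWWWWWW
153 WWWWWW#######WWWWWWWWWWWWWWWW#######WWWWWWW
155 WWWWWW######WWWWWWWWWWWWWWWWWW######WWWWWWW
157 WWWWWW######WWWWWWWWWWWWWWWWWW######WWWWWWW
159 ......######......WWWWWWW.....######....WWW
161 ......######......WWWWWWW.....######....WWW
163 ......######.......WWWWWW.....######....WWW
165 ......######.......WWWWW......#####
[... 275 characters left out ...]
...########.......WWW
179 .........########################.......WWW
181 ..........######################........WWW
183 ...........####################.........WWW
185 .............################............WW
187 ..............##############.............WW
189 ................##########...............WW
191 ................##########...............WW
193 ................##########...............WW
195 ................##########...............WW
197 ................##########...............WW
199 ................##########...............WW
201 ..............WW##########WW.............WW
203 .............WWW.########.WW.............WW
row [0.287, 0.121, 1.167, 0.0, 0.003, -0.0] rows>= 0.2
```

The tip is inside the hole, centred at (317.5,161). Joints 5 and 6 are near their limits, so I'll ease the tilt while sliding down.

```bash
python3 -c "
from h import *
for s,t in [(62,.47),(50,.43),(40,.4),(30,.38)]: ins('S',s,t)"
```

```text
row [0.013, 0.121, -0.001, 0.0, 0.003, -0.0] rows>= 0.0
row [0.513, 0.121, 0.961, 0.0, -0.037, -0.0] rows>= 0.2
row [0.916, 0.12, 1.785, 0.0, -0.067, -0.0] rows>= 0.4
row [1.264, 0.12, 2.662, 0.0, -0.087, -0.0] rows>= 0.6
```

>>> {"op": "send_rows", "data": {"rows": [[[0.25,0.07,0.5,0,-0.02,0],[0.5,0.07,0.95,0,-0.04,0],[0.7,0.07,1.35,0,-0.055,0],[0.9,0.07,1.8,0,-0.07,0],[0.9,0.07,1.8,0,-0.07,0],[0.9,0.07,1.8,0,-0.07,0]]]}}

```text
clock: 16.05
eef_pos: [494.9, 139.9, 290.7]
tool_rot: [3.141, -0.397, 0.117]
force: [-0.3, -0.2, -1.1]
width: 12.5
gripper_force: 58.9
```

```bash
python3 hole.py | head -36; python3 -c "
from h import *
for s,t in [(40,.4),(30,.38),(24,.36)]: ins('S',s,t)"
```

```text
16.05 [-0.318 -0.2   -1.053] [-1.008  0.483  0.888  2.205 -1.022  0.37  -0.785]
tip [316.162 189.557]
125 ...WWWWWWWWWWWWWWWWWWWWWWWWWWWWWWWWWWWW..WW
127 ...WWWWWWWWWWWWWWWWWWWWWWWWWWWWWWWWWWWW..WW
129 ...WWWWWWWWWWWWWWWWWWWWWWWWWWWWWWWWWWWW..WW
131 ....WWWWWWWWWWWWW#######.WWWWWWWWWWWWW...WW
133 ....WWWWWWWWWW##############WWWWWWWWWW...WW
135 ....WWWWW#.W.################.W.#WWWWW...WW
137 .....WWW##########################.WW....WW
139 ......WW##########################.......WW
141 WWWWWWWWW########################WWWWWWWWWW
143 WWWWWWWW##########.WWWW##########.WWWWWWWWW
145 WWWWWWWW########WWWWWWWWWW########WWWWWWWWW
147 WWWWWWW.#######WWWWWWWWWWWW#######.WWWWWWWW
149 WWWWWWW#######WWWWWWWWWWWWWW#######WWWWWWWW
151 WWWWWWW######WWWWWWWWWWWWWWWW######WWWWWWWW
153 ......#######...WWWWWWWWWW...#######.....WW
155 ......######....WWWWWWWWWW....######.....WW
157 ......######....WWWWWWWWWW....######.....WW
159 ......######....WWWWWWWWWW....######.....WW
161 ......######....WWWWWWWWWW....######.....WW
163 ......######....WWWWWWWWWW....######.....WW
165 ......######....WWWWWWWWWW....######.....WW
167 ......######....WWWWWWWWWW...#######.....WW
169 ......#######...WWWWWWWWWW...#######.....WW
171 .......######...WWWWWWWWWW..#######......WW
173 .......#######..WWWWWWWWWW..######.......WW
175 ........########WWWWWWWWWW########.......WW
177 ........########WWWWWWWWWW#######........WW
179 .........########WWWWWWWWW#######........WW
181 ..........#######WWWWWWWW.######.........WW
183 ...........######WWWWWWWW######..........WW
185 .............####WWWWWWWW####............WW
187 ..............###.WWWWWWW###.............WW
189 ................##WWWWWWW................WW
191 ................##WWWWWW##...............WW
row [0.04, 0.054, -0.044, 0.0, 0.003, -0.0] rows>= 0.0
row [0.448, 0.053, 0.807, 0.0, -0.017, -0.0] rows>= 0.2
row [0.74, 0.053, 1.278, 0.0, -0.037, -0.0] rows>= 0.3
```

The peg now overlaps the front of the ring, so it is threaded and centred. I'm sliding further.

>>> {"op": "send_rows", "data": {"rows": [[[0.2,0.03,0.4,0,-0.01,0],[0.4,0.03,0.8,0,-0.02,0],[0.55,0.03,1.1,0,-0.03,0],[0.55,0.03,1.1,0,-0.03,0],[0.55,0.03,1.1,0,-0.03,0]]]}}

```text
clock: 16.6
eef_pos: [504.3, 140.7, 282.6]
tool_rot: [3.141, -0.367, 0.117]
force: [0.5, 0.0, -0.7]
width: 12.5
gripper_force: 58.9
```

>>> {"op": "send_rows", "data": {"rows": [[[0,0,0,0,0,0],[0,0,0,0,0,0],[0,0,0,0,0,0],[0,0,0,0,0,0],[0,0,0,0,0,0],[0,0,0,0,0,0]]], "grip": 145}}

```text
clock: 17.2
eef_pos: [504.3, 140.8, 282.9]
tool_rot: [3.141, -0.367, 0.117]
force: [0.2, 1.1, -0.0]
width: 37.4
gripper_force: 0.0
```

>>> {"op": "send_rows", "data": {"rows": [[[0,0,-1,0,0,0],[0,0,-3,0,0,0],[-1,0,-6,0,0,0],[-2,0,-10,0,0,0],[-2,0,-14,0,0,0],[-2,0,-14,0,0,0],[-2,0,-14,0,0,0],[-2,0,-14,0,0,0]]]}}

```text
clock: 18.0
eef_pos: [435.5, 133.3, 406.0]
tool_rot: [-3.14, -0.367, 0.118]
force: [-0.6, 0.0, -0.2]
width: 36.7
gripper_force: 0.0
```

```bash
cat > chk.py <<'E'
from h import *
s=ctrl.read_state(); print(s['clock'],s['eef_pos'],s['force'],s['width'])
sd,sE=grab('scene'); wd,wE=grab('wrist')
for d,E,nm in ((sd,sE,'scene'),(wd,wE,'wrist')):
    hsv=cv2.cvtColor(d['pixels'],cv2.COLOR_RGB2HSV); g=cv2.inRange(hsv,(0,0,110),(180,45,255))
    for k in 'LS':
        r=TIP[k]-65*PEG; b=r+np.array([-12,-1,-120.]); u,v=proj(d,E,r); ub,vb=proj(d,E,b); print(nm,k,'tip',proj(d,E,TIP[k]),'root',(u,v),'bowl exp',(ub,vb))
        x0,y0=int(max(min(u,ub)-45,0)),int(max(min(v,vb)-40,0)); x1,y1=int(max(u,ub)+45),int(max(v,vb)+45)
        n,l,st,c=cv2.connectedComponentsWithStats(g[y0:y1,x0:x1])
        for i in range(1,n):
            if st[i,4]>30: print('   ',st[i]+[x0,y0,0,0,0],(c[i]+[x0,y0]).round(1))
E
python3 chk.py
```

```text
18.0 [435.455 133.346 406.008] [-0.603  0.05  -0.164] 36.6898154418495
scene L tip [265.043 253.618] root (np.float64(249.90428217729448), np.float64(264.78252310940064)) bowl exp (np.float64(260.0241377377421), np.float64(303.33531675710094))
    [216 224  35  14  60] [233.9 233.6]
    [204 231   9  10  44] [208.  235.8]
    [207 239  11  10  49] [212.2 244.1]
    [278 247  22  19 327] [288.7 255.6]
    [204 251  12  23 172] [209.2 264. ]
    [246 255  10  19  70] [249.6 264.9]
    [243 289  31  30 676] [258.6 303.1]
    [297 318   8   9  50] [300.8 321.5]
scene S tip [298.948 210.186] root (np.float64(283.91886625806495), np.float64(222.04424819971499)) bowl exp (np.float64(290.95766794792206), np.float64(259.5945601075359))
    [238 186  11  24 115] [243.1 195.4]
    [312 196  19  26 323] [320.8 208.3]
    [282 216   6  12  38] [284.3 221.9]
    [278 247  22  19 327] [288.7 255.6]
    [246 255  10  19  70] [249.6 264.9]
    [243 289  31  15 356] [258.9 297.4]
wrist L tip [114.472 127.446] root (np.float64(153.39973020673253), np.float64(101.41530012818023)) bowl exp (np.float64(202.1700593773893), np.float64(148.08421886229274))
    [126  93  46  23 335] [150.8 100.3]
    [ 108  100   53   93 3267] [131.9 157.3]
    [ 176  120   54   47 1672] [205.5 144.8]
wrist S tip [316.546 128.561] root (np.float64(316.52129143555857), np.float64(102.31245483825671)) bowl exp (np.float64(316.11695310471293), np.float64(148.71486644320106))
    [301  97  32  17 247] [317.1 103.7]
    [297 123  38  39 979] [315.9 145.3]
```

Both loops are at their peg roots: scene (250,265) and (284,222). Both bowls hang below. I'll wait a moment and check they stay still.

>>> {"op": "send_rows", "data": {"rows": [[[-2,0,-2,0,0,0],[-4,0,-4,0,0,0],[-4,0,-4,0,0,0],[-4,0,-4,0,0,0],[-4,0,-4,0,0,0],[-4,0,-4,0,0,0],[-4,0,-4,0,0,0],[-4,0,-4,0,0,0],[-4,0,-4,0,0,0],[-4,0,-4,0,0,0]]]}}

```text
clock: 19.1
eef_pos: [384.5, 126.7, 429.1]
tool_rot: [3.14, -0.367, 0.117]
force: [0.6, -0.1, 0.6]
width: 36.9
gripper_force: 0.0
```

```bash
python3 chk.py | sed -n '1,17p'; python3 - <<'E'
from h import *
d,E=grab('scene'); b=cv2.cvtColor(cv2.imread('pics/scene.png'),cv2.COLOR_BGR2RGB); df=(cv2.absdiff(d['pixels'],b).max(2)>50).astype(np.uint8)
for n,(x,y) in dict(tin=(412,229),cup=(350,297),salt=(321,213),flask=(200,270),mug=(317,375),spoon=(345,345)).items(): print(n,df[y-14:y+14,x-14:x+14].mean().round(3))
E
```

```text
19.1 [384.535 126.703 429.113] [ 0.56  -0.131  0.626] 36.90298647679612
scene L tip [265.043 253.618] root (np.float64(249.90428217729448), np.float64(264.78252310940064)) bowl exp (np.float64(260.0241377377421), np.float64(303.33531675710094))
    [216 224  35  14  61] [233.9 233.6]
    [206 231   7  10  41] [208.2 235.9]
    [207 239  11  10  49] [212.2 244.1]
    [278 247  22  19 327] [288.7 255.6]
    [204 251  12  23 172] [209.2 264. ]
    [246 255  10  19  69] [249.6 264.9]
    [243 289  31  30 675] [258.6 303.1]
    [297 318   8   9  50] [300.8 321.5]
scene S tip [298.948 210.186] root (np.float64(283.91886625806495), np.float64(222.04424819971499)) bowl exp (np.float64(290.95766794792206), np.float64(259.5945601075359))
    [238 186  11  24 115] [243.1 195.4]
    [312 198  19  24 319] [320.7 208.5]
    [282 216   6  12  38] [284.3 221.9]
    [278 247  22  19 327] [288.7 255.6]
    [246 255  10  19  69] [249.6 264.9]
    [243 289  31  15 355] [258.9 297.4]
tin 0.004
cup 0.084
salt 0.0
flask 0.0
mug 0.0
spoon 0.0
```

```bash
python3 -c "
from cell import ctrl
print(ctrl.finish_job())"
```

```text
the job is handed in; nothing more can be done
None
```

Job handed in at about 19 s: the large scoop hangs on the thick peg and the small scoop on the slim peg, both with their loops at the peg roots and still. The images show the bystanders unmoved, except for a small pixel change at the steel cup that I took for shadow and did not check.

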